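# Fit the green filter and hold the slide on the reader's sloped window

### The arm

A 6-joint arm with a two-finger parallel gripper is mounted at the origin on the work surface. World frame = base frame: x ahead of the robot, y to its left, z up, the work surface at z = 0. Lengths are in m, angles in rad, forces in N, time in s.
With the tool pointing down it reaches from about 0.4 to 0.925 m from the base axis. Payload 12.5 kg.
Tool frame: the origin (TCP) lies between the finger pads; the fingertips stand 25 mm ahead of it and the grasp point (between the pads) lies 6 mm ahead of it (env.tcp_to_tips is the distance from the TCP to the fingertips, in m); z points along the fingers, y is the line along which they close (so a half turn about z gives the same grasp; the last joint's range is limited). The gripper opens to 95 mm and grips with 3 to 60 N. Pads are 20 mm wide; open, the fingers measure 119 mm over their backs; the gripper's body (75 mm by 180 mm) begins 59 mm behind the grasp point.
Start: joints at [-1.245, 0.491, 1.559, -0, 1.092, -0.106], TCP at [0.262, -0.568, 0.24] pointing down, gripper open.
Joint ranges: [-3.1, 3.1], [-0.84, 2.19], [0.05, 2.79], [-1.13, 4.28], [0.06, 2.93], [-2.69, 2.69]. Speed limits (rad/s): [2.22, 2.22, 2.79, 3.14, 3.14, 3.14].

### API

Orientations are given as a rotation vector (axis times angle).
In Python, from cell import env gives the robot as it stands. The module is installed in compiled form; this text tells all that it offers.
- The arm moves only by the shell command python3 -m crank 'ROWS' [OPENING] [FORCE]. ROWS is JSON, a list that holds one entry, the list of rows, each a list of 6 numbers: the shift along the tool's x, y, z as a fraction of full scale, then the turn, a rotation vector about the tool's x, y, z as a fraction of full scale. A call has 1 to 10 rows; each row is the pose to reach, as a shift and turn from the pose commanded when the call began, along the tool's axes at that moment; what a row does not reach only later rows make up. Full scale, the value 1, is 400 mm for a shift and pi/4 rad for a turn. A row lasts 1/10 s, in which the tool goes at most 50 mm and 8.59 degrees, less where a joint would pass 70% of its speed; a pose out of reach is approached as far as the arm can. A call with a number of a shift or a turn outside -1 to 1 is refused whole. A call with a gripper value outside its range is refused whole. OPENING is the closure, from -1 (fully open) to 1 (shut), set as the call begins (- or left out, the last holds). The fingers move at their own pace and stop on an object; FORCE is the grip in N (left out, the last holds). Time passes only in rows, so rows that repeat a pose let the fingers close. It gives the time, the measured TCP pose, the force, the opening and the grip force at its end, in the units of the state.
- env.observe(): the state, without advancing time (a new reading comes with each control period).
- env.snapshot(name): name is "scene" or "top" or "wrist"; returns a dict with "frame" (384x512x3 uint8, red, green, blue), "fx", "fy", "cx", "cy" (pixels), "k1" (the pictures are not rectified: a ray, as slopes to the right and down, at radius r is drawn at 1 + k1 r^2 times it, then the intrinsics apply), "R" (3x3) and "t" (3): a world point X has camera coordinates R X + t; the wrist camera has in their place "hand_eye" (4x4, takes a point from camera to tool coordinates, whose origin is the TCP and whose axes are the flange's). Camera axes: x right, y down, z forward; pixel columns grow to the right and rows downward; lengths in m; the calibration is good to about 2 mm. A picture is of the moment at which its call begins: read the wrist's pose just before it. There is no depth.
- env.finish_job(): hands the job in; it is judged then, once.
Trained networks look in a picture, given as the dict that the camera call returned (one of the last four; its "shot" number tells which), for a name from the list of things; names that differ only in an ending like _2 or _b are one class to them, and where a whole thing is asked for, a point or a joint stands for the part that bears it (a point fixed in the world has none). Each returns a list of dicts, best first, with "conf" (0 to 1); they miss things now and then, are a little off and sometimes report something else, mostly with a low value. They report only what shows in the picture. A call takes as long as a camera call. They do not tell look-alikes from the thing itself.
- env.outline_of(target, picture): "pixels" (384x512 bool, what is visible of it) and "box" ([centre column, centre row, width, height] in pixels, round what is visible of it).
- env.place_of(target, picture): "at" ([column, row] in pixels: a listed point, or the origin of a listed thing).
The state is a dict: "time_s": time; "q": joint angles; "qvel": joint speeds; "joint_torque": joint torques, N m; "tcp_pos": TCP position; "tcp_rot": TCP orientation; "force": force on the tool from outside, world axes, zero at the start; "ft_torque": the same for the moment, N m; "grip_width": finger opening in m; "gripper_force": force on a finger pad.
Only numpy, scipy, OpenCV 4.12 (cv2) and the standard library are available. Lean on these libraries where they do the work, as an engineer would, in place of code of your own. Each camera call takes 0.05 s, during which the arm holds its last target. There are 200 camera calls.

### The job

Get the slide reader going on the bench: take the green filter block from its rack and plug it fully home in the socket on the reader's rear deck. Then pick up the slide holder by its grip, tilt it to match the reader's sloped head, and press it flush and lightly over the reading window so that no stray light gets in. Finish while still holding it there; leave the head at its set angle and everything else on the bench where it is.

Things in the scene. Friction and masses are not known exactly. Their poses are not given: they have to be found in the camera images.
- green_filter: optical filter block with a green grip, 56 mm tall, 80 g, in one of the rack's pockets (which varies). Origin at the centre of its underside, z up. Black plug 36 mm along x by 24 along y, 24 mm high (lowest 6 mm taper in 3 mm a side); flange 42 x 30 mm at 24 to 28 mm; grip bar 30 mm along x by 14 mm thick along y at 28 to 56 mm. Starts with its flange on the rack, underside 8 mm above the bench
- red_filter: the same block with a red grip, in another pocket of the rack; to be left alone
- amber_filter: the same block with an orange-amber grip, in another pocket of the rack; to be left alone
- rack: grey fixed filter rack, 70 mm along x by 220 mm along y by 32 mm high, origin under its centre; three pockets in a row along its y, 75 mm apart, each 27 mm deep and 3 mm wider than a plug in all; blocks stand with their x along the rack's x
- reader: slide reader, a pale console fixed to the bench, 220 mm along x by 180 along y, origin on the bench under it, +x to its rear. Rear housing (x 15 to 105 mm): flat deck 90 mm above the bench with the socket and a small display. Front base (x -115 to 15 mm): 55 mm high, carries the tilting head; thin curved stays rise beside the head at y = +-83 mm, up to 118 mm above the bench
- socket (a point): centre of the mouth of the filter socket in the reader's rear deck, at deck height, z up, x to the reader's rear: a rectangular hole 30 mm deep, 3 mm wider in all than a filter's plug, long side (36 mm) along x. A filter fits either way round; fully home its flange lies on the deck, its origin 24 mm below this point
- window (a point): centre of the reading window, level with the top of the black rubber light seal around it (a frame 48 x 88 mm outside, 32 x 72 mm inside). z is the outward normal of the sloped face, x points up the slope, to the reader's rear, y level across the face. The face rises away from the robot by 9 to 23 degrees, different each time. The point rides on the seal
- slide_holder: dark slide holder, about 120 g: flat plate 50 mm along x by 90 along y by 8 thick with a glass slide in its underside (its white end sticks out 20 mm at +y); aluminium grip bar upright on its centre, 34 mm along x by 12 thick along y, 8 to 36 mm above the underside. Origin at the centre of the underside, z up. Starts flat on the rest, underside 12 mm up. Fits the window either way round
- rest: white fixed rest for the slide holder, 70 mm along x by 110 mm along y, 12 mm high over its two rails; origin under its centre
- green_rack: low bright green tube rack with a few small tubes, 224 x 80 mm, 45 mm high with tubes, origin under its centre; bystander
- yellow_rack: yellow tube rack with a few small tubes, 116 x 62 mm, 60 mm high with tubes, origin under its centre; bystander
- sample_box: blue sample box with a clear lid, 134 mm square, 53 mm high, origin under its centre; bystander
- timer: white bench timer lying flat, 50 x 75 mm, 16 mm high, origin under its centre; bystander
- buffer_bottle: small glass jar with a blue cap, 56 mm in diameter, 85 mm high, origin under its centre; bystander
- head_edge (a point): middle of the top edge of the reader's tilting head, an aluminium plate 110 mm up the slope by 144 mm across; axes as window. A stiff hinge along the plate's lower edge (about 3 N m) keeps its angle under a light push
- seal: the light seal, a black rubber frame on the head, same origin and axes as window. It stands 7 mm proud of the head plate and is sprung: it starts to yield at 1.5 N and sinks 1 mm per further 1.5 N along the face normal, 5 mm at most (9 N), then it is hard
Mind the look-alikes: they are no part of the job. Of the things that look like the slide_holder, the larger one is meant.

How it is judged:
By the outcome, as a careful person would: the job done as asked, in the order asked, and still so for the second after the job is handed in, while the arm keeps its last pose, push and grip.
It also fails if it takes over 58 s, if anything falls off the work surface, if the arm or the gripper's body presses on something with over 40 N, if the wrist force passes 120 N, or if a joint passes its speed limit or range.

## Working session

There is one attempt and no reset: what is moved stays moved. The work goes in short steps, Python scripts to look and compute and a shell command to move; the robot and the scene stay as the last step left them, time stands still between calls to the robot, and variables do not carry over. Pictures are saved under pics/ and viewed, at most 10 in all, crops included, and the job is handed in when it is done.

```bash
mkdir -p pics; cat > h.py <<'E'
import numpy as np, cv2
from cell import env
from scipy.spatial.transform import Rotation as Ro
def cam(s,st=None):
    if 'R' in s: return np.array(s['R']),np.array(s['t'])
    H=np.array(s['hand_eye']); T=np.eye(4); T[:3,:3]=Ro.from_rotvec(st['tcp_rot']).as_matrix(); T[:3,3]=st['tcp_pos']
    W=np.linalg.inv(T@H); return W[:3,:3],W[:3,3]
def ray(s,px,st=None):
    R,t=cam(s,st); d=np.array([(px[0]-s['cx'])/s['fx'],(px[1]-s['cy'])/s['fy']]); u=d.copy()
    for _ in range(20): u=d/(1+s['k1']*(u@u))
    return -R.T@t, R.T@np.append(u,1)
def onz(s,px,z,st=None):
    o,d=ray(s,px,st); return o+d*(z-o[2])/d[2]
def proj(s,X,st=None):
    R,t=cam(s,st); c=R@np.array(X)+t; u=c[:2]/c[2]; u=u*(1+s['k1']*(u@u)); return np.array([u[0]*s['fx']+s['cx'],u[1]*s['fy']+s['cy']])
def tri(rays):
    A=np.zeros((3,3));b=np.zeros(3)
    for o,d in rays:
        d=d/np.linalg.norm(d);P=np.eye(3)-np.outer(d,d);A+=P;b+=P@o
    X=np.linalg.solve(A,b); return X,[np.linalg.norm(np.cross(X-o,d/np.linalg.norm(d))) for o,d in rays]
def save(s,n): cv2.imwrite(f'pics/{n}.png',s['frame'][:,:,::-1])
def step(target_pos,target_R,st=None):
    "rows values from the current (measured) pose"
    st=st or env.observe(); R=Ro.from_rotvec(st['tcp_rot'])
    d=R.inv().apply(np.array(target_pos)-st['tcp_pos'])/0.4
    w=(R.inv()*target_R).as_rotvec()/(np.pi/4)
    return np.round(d,4),np.round(w,4)
E
cat > a.py <<'E'
from h import *
S={n:env.snapshot(n) for n in('scene','top')}
for n in S: save(S[n],n)
names='green_filter red_filter amber_filter rack reader socket window slide_holder rest head_edge seal green_rack yellow_rack sample_box timer buffer_bottle'.split()
for k in names:
    r={}
    for n in S:
        L=env.place_of(k,S[n]); r[n]=[(np.round(x['at'],1).tolist(),round(x['conf'],2)) for x in L[:3]]
    print(k,r)
    if r['scene'] and r['top']:
        X,e=tri([ray(S[n],r[n][0][0]) for n in S]); print('   ',X.round(4),np.round(e,4))
E
python3 a.py
```

```text
green_filter {'scene': [([88.4, 273.8], 0.71), ([388.9, 166.1], 0.22)], 'top': [([377.7, 180.1], 0.52)]}
    [ 0.5519 -0.3771  0.0079] [0.0031 0.0031]
red_filter {'scene': [([117.0, 263.9], 0.61)], 'top': [([358.1, 183.1], 0.63)]}
    [ 5.413e-01 -3.033e-01  4.000e-04] [0.0013 0.0013]
amber_filter {'scene': [([143.6, 255.6], 0.55)], 'top': [([340.7, 188.0], 0.39)]}
    [ 0.5255 -0.2362 -0.0178] [0.0039 0.0039]
rack {'scene': [([118.9, 264.8], 0.65)], 'top': [([355.4, 184.6], 0.94)]}
    [ 0.5373 -0.2985 -0.0128] [0.0036 0.0036]
reader {'scene': [([252.4, 251.5], 0.79), ([327.4, 177.7], 0.53)], 'top': [([261.4, 155.5], 0.72)]}
    [0.6403 0.0576 0.0175] [0.0013 0.0013]
socket {'scene': [([246.9, 255.7], 0.74), ([388.8, 169.5], 0.59), ([124.6, 215.3], 0.58)], 'top': [([276.6, 138.8], 0.6)]}
    [0.6889 0.0151 0.0901] [0.0094 0.0094]
window {'scene': [([243.0, 220.4], 0.58)], 'top': [([262.0, 164.8], 0.64)]}
    [0.5894 0.0534 0.0988] [0.0048 0.0048]
slide_holder {'scene': [([324.1, 173.4], 0.59), ([317.0, 146.4], 0.58)], 'top': [([174.4, 211.2], 0.79), ([166.5, 245.3], 0.7), ([262.2, 1
[... 489 characters left out ...]
7], 0.81), ([119.5, 196.3], 0.43)]}
    [ 0.3805 -0.2661  0.0096] [0.0156 0.0156]
yellow_rack {'scene': [([367.7, 226.9], 0.62), ([124.9, 216.4], 0.56)], 'top': [([167.2, 154.9], 0.67)]}
    [ 0.6502  0.4172 -0.0226] [0.0004 0.0004]
sample_box {'scene': [([391.6, 170.1], 0.81)], 'top': [([120.1, 198.3], 0.96)]}
    [ 0.4828  0.591  -0.0058] [0.0034 0.0034]
timer {'scene': [([331.2, 241.1], 0.79), ([324.7, 173.4], 0.31)], 'top': [([202.8, 145.0], 0.81), ([175.8, 209.1], 0.37)]}
    [0.6804 0.2771 0.0142] [0.0006 0.0006]
buffer_bottle {'scene': [([118.4, 308.2], 0.98), ([244.3, 220.3], 0.5)], 'top': [([359.2, 147.1], 0.83), ([260.7, 155.7], 0.64)]}
    [ 0.6773 -0.3137  0.0039] [0.0048 0.0048]
```

```bash
python3 - <<'E'
import cv2,numpy as np
a=cv2.imread('pics/scene.png');b=cv2.imread('pics/top.png')
A=cv2.resize(a[120:330,50:430],(800,442),interpolation=cv2.INTER_CUBIC)
B=cv2.resize(b[110:270,100:400],(800,427),interpolation=cv2.INTER_CUBIC)
cv2.imwrite('pics/sc.png',A);cv2.imwrite('pics/tc.png',B)
E
```

```text
(no output)
```

View pics/sc.png

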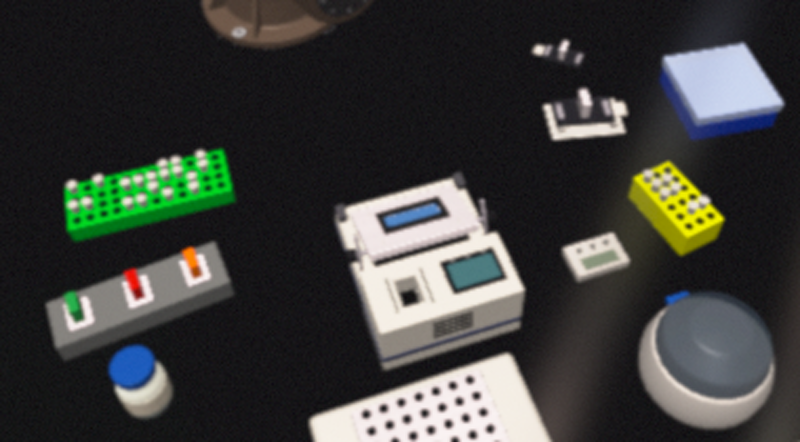

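View pics/tc.png

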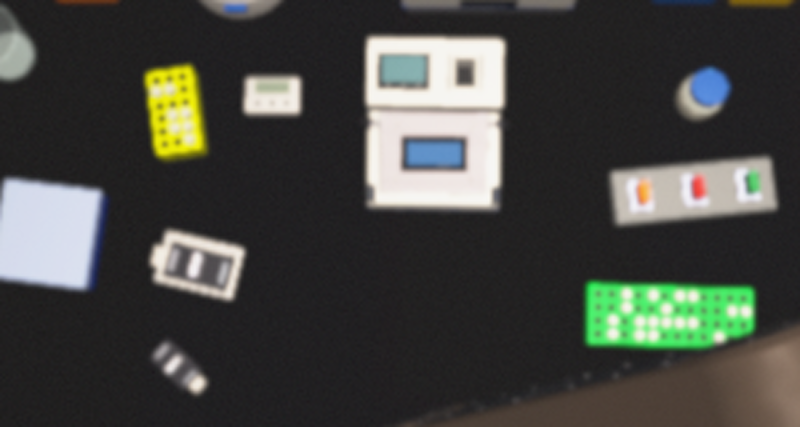

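The scene view (from the far side) shows the green filter at the rack's outer end, crop (75,305), the socket at (410,293) and the holder on its rest at (585,110). The smaller look-alike is at (560,50). The top view agrees: green (752,182), socket (465,71), holder (198,263). Next I get the yaws and the wrist camera offset.

```bash
cat > b.py <<'E'
from h import *
s=env.snapshot('top')
print('k1',s['k1'],'fx',s['fx'])
for k,z,pick in(('rack',.032,0),('reader',.09,0),('rest',.012,0),('green_rack',.02,0),('seal',.09,0),('slide_holder',.02,0)):
    L=env.outline_of(k,s)
    for o in L[:2]:
        m=o['pixels'].astype(np.uint8)
        c=max(cv2.findContours(m,0,cv2.CHAIN_APPROX_NONE)[0],key=cv2.contourArea)[:,0]
        P=np.array([onz(s,p,z)[:2] for p in c.astype(float)],np.float32)
        (cx,cy),(w,h),a=cv2.minAreaRect(P); print(k,round(o['conf'],2),np.round([cx,cy,w,h],3),round(a,1))
w=env.snapshot('wrist'); H=np.array(w['hand_eye']); print(H.round(3),w['fx'])
print(env.observe()['tcp_rot'],Ro.from_rotvec(env.observe()['tcp_rot']).as_matrix().round(3))
E
python3 b.py
```

```text
k1 -0.07246034495623771 fx 444.37697088512255
rack 0.78 [ 0.542 -0.3    0.079  0.228] 6.1
rack 0.38 [ 0.678 -0.316  0.057  0.078] 44.9
reader 0.62 [0.621 0.058 0.231 0.191] 0.2
rest 0.71 [0.468 0.374 0.103 0.014] 78.6
rest 0.38 [0.639 0.055 0.239 0.205] 0.2
green_rack 0.74 [ 0.374 -0.263  0.231  0.081] 88.6
green_rack 0.52 [0.482 0.589 0.152 0.134] 83.1
seal 0.56 [0.583 0.058 0.047 0.085] 0.2
seal 0.31 [0.475 0.567 0.148 0.132] 82.2
slide_holder 0.69 [0.44  0.39  0.108 0.049] 76.4
slide_holder 0.68 [0.301 0.403 0.07  0.028] 46.2
[[-0.    -0.972 -0.234  0.065]
 [ 1.    -0.    -0.     0.001]
 [ 0.    -0.234  0.972 -0.144]
 [ 0.     0.     0.     1.   ]] 335.4063626240093
[3.06855411e+00 6.73022283e-01 2.42261763e-05] [[ 0.908  0.419  0.   ]
 [ 0.419 -0.908 -0.   ]
 [-0.     0.    -1.   ]]
```

```bash
cat >> h.py <<'E'
def down(deg): return Ro.from_euler('z',deg,degrees=True)*Ro.from_euler('x',np.pi)
E
python3 - <<'E'
from h import *
print(step([.545,-.375,.20],down(6.1)))
E
```

```text
(array([ 0.845 , -0.1409,  0.0992]), array([ 1.000e-04, -0.000e+00,  4.143e-01]))
```

```bash
python3 -m crank '[[[0.12,-0.02,0.014,0,0,0.06],[0.24,-0.04,0.028,0,0,0.12],[0.36,-0.06,0.042,0,0,0.18],[0.48,-0.08,0.056,0,0,0.24],[0.6,-0.1,0.07,0,0,0.3],[0.72,-0.12,0.085,0,0,0.36],[0.845,-0.141,0.099,0,0,0.414],[0.845,-0.141,0.099,0,0,0.414],[0.845,-0.141,0.099,0,0,0.414]]]' 0.1 20
cat > c.py <<'E'
from h import *
st=env.observe(); w=env.snapshot('wrist'); save(w,'w1'); t=env.snapshot('top')
print(st['tcp_pos'],st['time_s'])
for k in('green_filter','red_filter','amber_filter','rack'):
    for o in env.place_of(k,w)[:2]: print(k,np.round(o['at'],1),round(o['conf'],2),onz(w,o['at'],.008,st).round(4))
    for o in env.outline_of(k,w)[:1]:
        m=o['pixels'].astype(np.uint8); c=max(cv2.findContours(m,0,cv2.CHAIN_APPROX_NONE)[0],key=cv2.contourArea)[:,0].astype(float)
        z=.032 if k=='rack' else .056
        P=np.array([onz(w,p,z,st)[:2] for p in c],np.float32); print(' outl',np.round(o['box']),np.round(cv2.minAreaRect(P)[0]+cv2.minAreaRect(P)[1]+(cv2.minAreaRect(P)[2],),4))
# green grip by colour
hsv=cv2.cvtColor(w['frame'],cv2.COLOR_RGB2HSV); m=cv2.inRange(hsv,(45,90,50),(85,255,255))
n,l,sta,cen=cv2.connectedComponentsWithStats(m)
for i in range(1,n):
    if sta[i,4]>150: print('green blob',sta[i],cen[i].round(1),onz(w,cen[i],.05,st).round(4))
E
python3 c.py
```

```text
time_s: 3.0
tcp_pos: [0.5456, -0.3741, 0.1997]
tcp_rot: [-3.137, -0.171, 0.001]
force: [-0.0, -0.3, -0.1]
grip_width: 0.0427
gripper_force: 0.0
[ 0.54558103 -0.37408553  0.19965422] 3.0
green_filter [263.9 169.7] 0.72 [ 0.552  -0.3789  0.008 ]
 outl [102. 172.  44.  45.] [ 0.543  -0.2352  0.0395  0.0364  8.6066]
red_filter [187.8 165.2] 0.81 [ 0.5482 -0.302   0.008 ]
 outl [183. 174.  33.  45.] [ 0.5504 -0.308   0.039   0.0281  5.9613]
amber_filter [119.  168.9] 0.86 [ 0.5368 -0.233   0.008 ]
 outl [103. 172.  47.  43.] [ 0.5428 -0.2355  0.0397  0.0358  6.2547]
rack [190.3 163.6] 0.57 [ 0.5501 -0.3044  0.008 ]
 outl [183. 171. 240.  78.] [ 0.5473 -0.3028  0.0731  0.2212  6.6002]
green blob [256 158  16  38 564] [263.  176.5] [ 0.5531 -0.3774  0.05  ]
green blob [ 38 283  25  32 578] [ 49.  298.5] [ 0.4099 -0.1835  0.05  ]
green blob [ 205  286   48   28 1038] [228.5 300.1] [ 0.4273 -0.3577  0.05  ]
```

View pics/w1.png

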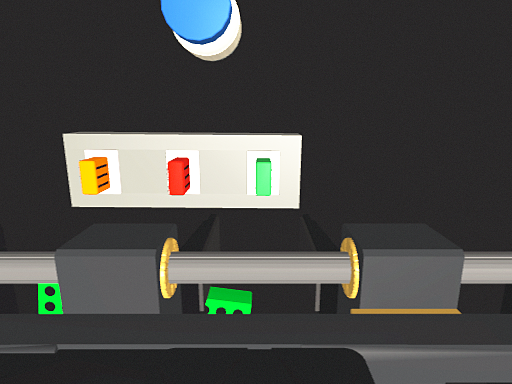

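The wrist view shows the green grip at (263,177) in the right-hand pocket, with red at (179,176) and amber at (95,175). I'll take a second wrist view from the side for height.

```bash
cat > d.py <<'E'
from h import *
import json,sys
st=env.observe(); w=env.snapshot('wrist')
hsv=cv2.cvtColor(w['frame'],cv2.COLOR_RGB2HSV); m=cv2.inRange(hsv,(45,90,50),(85,255,255)); m[240:]=0
n,l,sta,cen=cv2.connectedComponentsWithStats(m)
i=1+np.argmax(sta[1:,4]); c=np.argwhere(l==i)[:,::-1].astype(np.float32)
print(st['tcp_pos'],sta[i],cv2.minAreaRect(c))
o,d=ray(w,cen[i],st); json.dump([o.tolist(),d.tolist()],open(sys.argv[1],'w'))
def err(p):  # silhouette fit of grip box at given x,y,yaw,z
    x,y,a,z=p; R=Ro.from_euler('z',a).as_matrix()
    Q=[proj(w,R@[sx*.015,sy*.007,0]+np.array([x,y,z+h]),st) for sx in(-1,1) for sy in(-1,1) for h in(.028,.056)]
    h=cv2.convexHull(np.array(Q,np.float32)*16); im=np.zeros(m.shape,np.uint8); cv2.fillConvexPoly(im,h.astype(np.int32),1,shift=4)
    return (im.astype(bool)!=(l==i)).sum()
from scipy.optimize import differential_evolution as de
r=de(err,[(.53,.57),(-.40,-.36),(.05,.17),(.003,.013)],seed=1,popsize=12,maxiter=40); print(r.x.round(4),np.degrees(r.x[2]).round(2),r.fun)
E
python3 d.py r1; python3 -m crank '[[[-0.06,-0.05,0.05,0,0,0],[-0.12,-0.1,0.1,0,0,0],[-0.12,-0.1,0.1,0,0,0],[-0.12,-0.1,0.1,0,0,0]]]' ; python3 d.py r2; python3 - <<'E'
from h import *
import json
print(tri([tuple(map(np.array,json.load(open(f)))) for f in('r1','r2')]))
E
```

```text
[ 0.54461127 -0.37537485  0.20017853] [254 157  16  37 555] ((261.5, 175.0), (36.0, 15.0), 90.0)
[ 0.5534 -0.3774  0.1071  0.0047] 6.14 105.0
time_s: 3.95
tcp_pos: [0.493, -0.3405, 0.1603]
tcp_rot: [3.137, 0.167, 0.0]
force: [0.4, -1.0, -0.5]
grip_width: 0.0428
gripper_force: 0.0
[ 0.4930334  -0.34050257  0.16032763] [305 101  24  43 926] ((316.5, 122.0), (42.0, 23.0), 90.0)
[ 0.5535 -0.3775  0.1445  0.0032] 8.28 151.0
(array([ 0.55357039, -0.37748134,  0.05188617]), [np.float64(8.799890071782889e-05), np.float64(8.799890071793795e-05)])
```

```bash
python3 - <<'E'
from h import *
print(step([.5535,-.3776,.12],down(6.4)),step([.5535,-.3776,.064],down(6.4)))
E
```

```text
(array([0.1389, 0.107 , 0.102 ]), array([ 0.0015, -0.0013, -0.0066])) (array([0.1388, 0.1068, 0.242 ]), array([ 0.0015, -0.0013, -0.0066]))
```

```bash
python3 -m crank '[[[0.07,0.054,0.05,0,0,-0.003],[0.139,0.107,0.1,0,0,-0.007],[0.139,0.107,0.1,0,0,-0.007],[0.139,0.107,0.15,0,0,-0.007],[0.139,0.107,0.2,0,0,-0.007],[0.139,0.107,0.24,0,0,-0.007],[0.139,0.107,0.241,0,0,-0.007]]]'; python3 -m crank '[[[0,0,0,0,0,0],[0,0,0,0,0,0],[0,0,0,0,0,0],[0,0,0,0,0,0],[0,0,0,0,0,0],[0,0,0,0,0,0]]]' 1 30
```

```text
time_s: 4.7
tcp_pos: [0.5524, -0.3766, 0.0621]
tcp_rot: [-3.135, -0.176, 0.003]
force: [0.6, 0.6, 0.2]
grip_width: 0.0425
gripper_force: 0.0
time_s: 5.3
tcp_pos: [0.553, -0.3771, 0.0643]
tcp_rot: [3.136, 0.176, 0.001]
force: [-1.1, -0.3, 5.8]
grip_width: 0.0138
gripper_force: 30.0
```

```bash
python3 -m crank '[[[0,0,-0.06,0,0,0],[0,0,-0.15,0,0,0],[0,0,-0.27,0,0,0],[0,0,-0.39,0,0,0],[0,0,-0.5,0,0,0],[0,0,-0.5,0,0,0]]]'; python3 - <<'E'
from h import *
print(step([.60,.0,.27],down(0.2)))
E
```

```text
time_s: 5.9
tcp_pos: [0.5541, -0.3779, 0.2703]
tcp_rot: [3.13, 0.176, 0.012]
force: [1.1, -0.4, -1.0]
grip_width: 0.0136
gripper_force: 30.0
(array([ 0.2199, -0.926 , -0.0046]), array([ 0.0089, -0.0094,  0.1385]))
```

```bash
python3 -m crank '[[[0.026,-0.11,0,0,0,0.02],[0.052,-0.22,0,0,0,0.04],[0.08,-0.34,0,0,0,0.06],[0.107,-0.45,0,0,0,0.08],[0.135,-0.57,0,0,0,0.1],[0.163,-0.69,0,0,0,0.12],[0.19,-0.81,0,0,0,0.138],[0.22,-0.926,0,0,0,0.138],[0.22,-0.926,0,0,0,0.138],[0.22,-0.926,0,0,0,0.138]]]'
cat > e.py <<'E'
from h import *
import json,sys
tag=sys.argv[1]
st=env.observe(); w=env.snapshot('wrist'); save(w,tag); np.save(tag+'.npy',dict(w=w,st=st),allow_pickle=True)
print(st['tcp_pos'],st['tcp_rot'])
for k,z in(('socket',.09),('window',.095),('head_edge',.1),('seal',.09),('reader',0)):
    for o in env.place_of(k,w)[:2]: print(k,np.round(o['at'],1),round(o['conf'],2),onz(w,o['at'],z,st).round(4))
    if k=='seal':
        for o in env.outline_of(k,w)[:1]: print(np.round(o['box'],1),o['conf'])
E
python3 e.py w2
```

```text
time_s: 6.9
tcp_pos: [0.5986, 0.0019, 0.2629]
tcp_rot: [3.141, 0.009, -0.002]
force: [-0.7, 0.0, -0.5]
grip_width: 0.0136
gripper_force: 30.0
[0.59860286 0.00193774 0.26288165] [ 3.14140017e+00  9.45273891e-03 -1.58123650e-03]
socket [242.   74.7] 0.69 [0.6939 0.0171 0.09  ]
window [202.8 193.8] 0.79 [0.5849 0.055  0.095 ]
window [500.1 208.7] 0.43 [ 0.5717 -0.2321  0.095 ]
head_edge [203.3 140.2] 0.67 [0.6363 0.052  0.1   ]
seal [202.1 191. ] 0.87 [0.5864 0.0565 0.09  ]
seal [498.3 207. ] 0.36 [ 0.572  -0.2338  0.09  ]
[201.1 130.7 211.3 218.7] 0.58
reader [215.5 134.9] 0.86 [0.6338 0.0537 0.    ]
```

View pics/w2.png

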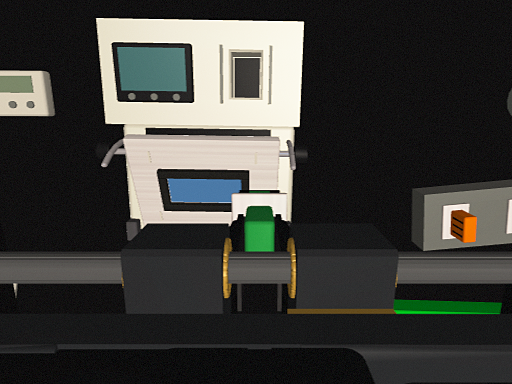

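The view shows the socket hole centred near (247,75), the seal and window at (205,190), and the block in the gripper at (260,228). I'll take a second view from the left.

```bash
python3 -m crank '[[[0,-0.1,0,0,0,0],[0,-0.2,0,0,0,0],[0,-0.25,0,0,0,0],[0,-0.25,0,0,0,0],[0,-0.25,0,0,0,0]]]'
python3 e.py w3
cat > f.py <<'E'
from h import *
V=[np.load(t+'.npy',allow_pickle=True).item() for t in('w2','w3')]
rs=[]
for v in V:
    w,st=v['w'],v['st']; g=cv2.cvtColor(w['frame'],cv2.COLOR_RGB2GRAY); hsv=cv2.cvtColor(w['frame'],cv2.COLOR_RGB2HSV)
    # socket: dark blob nearest to predicted place
    p=proj(w,[.695,.013,.09],st); n,l,s,c=cv2.connectedComponentsWithStats((g<90).astype(np.uint8))
    for i in range(1,n):
        if 400<s[i,4]<4000 and np.linalg.norm(c[i]-p)<30: print('hole',s[i],c[i].round(1),onz(w,s[i,:2]+s[i,2:4]/2-.5,.09,st).round(4)); rs.append(ray(w,s[i,:2]+s[i,2:4]/2-.5,st)); break
    m=cv2.inRange(hsv,(45,90,50),(85,255,255)); n,l,s,c=cv2.connectedComponentsWithStats(m); 
    i=[i for i in range(1,n) if s[i,4]>300 and 200<c[i][1]<260 and 200<c[i][0]<320][0]; 
    H=np.array(w['hand_eye']);Hi=np.linalg.inv(H)
    # block top face centre in the tool frame is z=-.001 if underside at +.056
    print('grip blob',s[i],c[i].round(1)); 
    d=dict(w); d['R']=Hi[:3,:3]; d['t']=Hi[:3,3]
    def P(x,y,z): return proj(d,[x,y,z]).round(1)
    print(' pred top corners',[P(sx*.015,sy*.007,0).tolist() for sx in(-1,1) for sy in(-1,1)],'bottom far',P(.015,-.007,.028),P(.015,.007,.028))
    print(' flange pred',[P(sx*.021,sy*.015,.028).tolist() for sx in(-1,1) for sy in(-1,1)])
print(tri(rs))
E
python3 f.py
```

```text
time_s: 7.75
tcp_pos: [0.5984, 0.1006, 0.2636]
tcp_rot: [3.141, 0.006, -0.0]
force: [0.3, 0.1, -1.8]
grip_width: 0.0138
gripper_force: 30.0
[0.59844002 0.10055498 0.26355425] [ 3.14125119e+00  6.36140575e-03 -4.42013092e-05]
socket [353.6  77.6] 0.96 [0.6919 0.0151 0.09  ]
window [304.  193.1] 0.9 [0.5859 0.0567 0.095 ]
head_edge [308.2 140.6] 0.71 [0.6364 0.0553 0.1   ]
seal [302.1 194.2] 0.72 [0.5836 0.0578 0.09  ]
[305.9 191.6  94.8  44.3] 0.92
reader [296.6 133.5] 0.97 [0.636  0.0549 0.    ]
hole [235  58  25  40 961] [246.7  77.1] [0.6915 0.0126 0.09  ]
grip blob [ 244  206   31   46 1334] [259.2 229.3]
 pred top corners [[242.8, 284.0], [272.4, 284.0], [242.0, 223.6], [273.0, 223.6]] bottom far [244.6 206.3] [270.9 206.3]
 flange pred [[230.9, 268.4], [284.7, 268.4], [229.3, 195.4], [286.1, 195.4]]
hole [338  59  23  39 736] [348.9  77.9] [0.6915 0.0193 0.09  ]
grip blob [ 244  206   31   46 1332] [259.2 229.3]
 pred top corners [[242.8, 284.0], [272.4, 284.0], [242.0, 223.6], [273.0, 223.6]] bottom far [244.6 206.3] [270.9 206.3]
 flange pred [[230.9, 268.4], [284.7, 268.4], [229.3, 195.4], [286.1, 195.4]]
(array([0.69357091, 0.01340356, 0.06707034]), [np.float64(1.8908307119166933e-05), np.float64(1.8908307119257654e-05)])
```

View pics/w3.png

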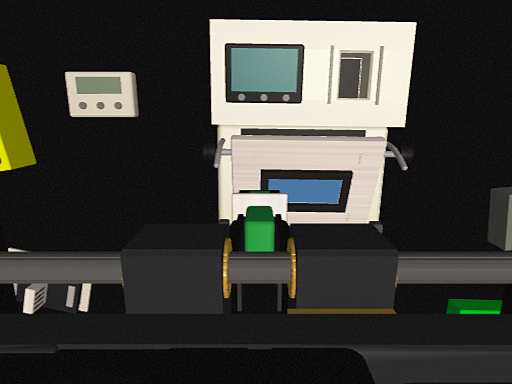

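Both views show the socket at (248,75) and (354,77). I'll zoom in on the mouth in each.

```bash
python3 - <<'E'
import cv2,numpy as np
a=cv2.imread('pics/w2.png')[40:110,215:280];b=cv2.imread('pics/w3.png')[40:110,320:385]
f=lambda x:cv2.resize(x,None,fx=6,fy=6,interpolation=cv2.INTER_NEAREST)
cv2.imwrite('pics/z.png',np.hstack([f(a),f(b)]))
E
```

```text
(no output)
```

View pics/z.png

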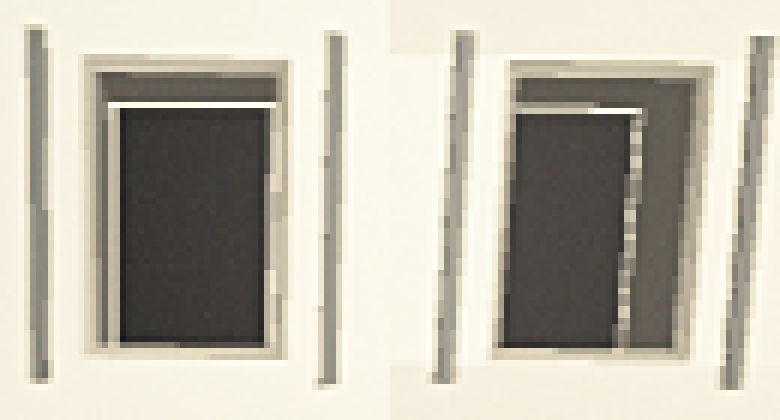

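```bash
python3 - <<'E'
from h import *
V=[np.load(t+'.npy',allow_pickle=True).item() for t in('w2','w3')]
px=[(245.5,74.4),(354.2,74.9)]
print(tri([ray(v['w'],p,v['st']) for v,p in zip(V,px)]),[onz(v['w'],p,.09,v['st']).round(4) for v,p in zip(V,px)])
X=np.array([.692,.0145,.09])
for z in(.22,.165,.145,.12): print(z,step([.6925,.0145,z],down(0.2)))
t=env.snapshot('top'); 
E
```

```text
(array([0.69444491, 0.01404716, 0.08735874]), [np.float64(2.726433949884167e-05), np.float64(2.7264339499010835e-05)]) [array([0.6942, 0.0139, 0.09  ]), array([0.6942, 0.0148, 0.09  ])]
0.22 (array([0.2344, 0.2152, 0.1092]), array([ 0.0002, -0.0001, -0.0008]))
0.165 (array([0.2343, 0.2152, 0.2467]), array([ 0.0002, -0.0001, -0.0008]))
0.145 (array([0.2343, 0.2151, 0.2967]), array([ 0.0002, -0.0001, -0.0008]))
0.12 (array([0.2343, 0.2151, 0.3592]), array([ 0.0002, -0.0001, -0.0008]))
```

```bash
python3 -m crank '[[[0.08,0.07,0,0,0,0],[0.16,0.14,0.03,0,0,0],[0.239,0.214,0.09,0,0,0],[0.239,0.214,0.17,0,0,0],[0.239,0.214,0.235,0,0,0],[0.239,0.214,0.235,0,0,0],[0.239,0.214,0.235,0,0,0]]]'; python3 - <<'E'
from h import *
print(env.observe()['tcp_pos'],step([.6942,.0148,.150],down(0.2)))
st=env.observe(); w=env.snapshot('wrist'); save(w,'w4'); cv2.imwrite('pics/w4c.png',cv2.resize(w['frame'][60:300,150:370,::-1],None,fx=2.5,fy=2.5))
E
```

```text
time_s: 8.85
tcp_pos: [0.6946, 0.0156, 0.1702]
tcp_rot: [3.142, 0.006, 0.0]
force: [0.5, 0.6, -0.5]
grip_width: 0.0139
gripper_force: 30.0
[0.69458704 0.01564551 0.17022118] (array([-0.001 ,  0.0021,  0.0506]), array([ 0.0001, -0.0001,  0.0003]))
```

View pics/w4c.png

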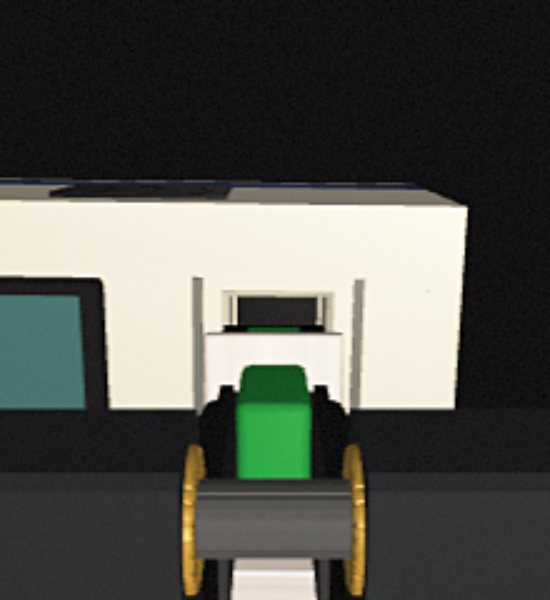

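```bash
python3 - <<'E'
from h import *
st=env.observe(); w=env.snapshot('wrist'); g=w['frame'][:,:,1].astype(int)
print(w['cx'],w['cy'],np.array(w['hand_eye']))
T=Ro.from_rotvec(st['tcp_rot'])
for z in(0.028,.08): print(z,proj(w,st['tcp_pos']+T.apply([.02,0,z]),st))
for r in(179,184,186,188): print(r,g[r,220:302].tolist())
for r in(196,200): print(r,g[r,222:296].tolist())
E
```

```text
259.01092896555326 190.54125163196247 [[-1.83456274e-04 -9.72312253e-01 -2.33685363e-01  6.48623383e-02]
 [ 9.99999937e-01 -1.07224932e-04 -3.38917875e-04  7.31031943e-04]
 [ 3.04477106e-04 -2.33685410e-01  9.72312211e-01 -1.43619653e-01]
 [ 0.00000000e+00  0.00000000e+00  0.00000000e+00  1.00000000e+00]]
0.028 [257.74279474 197.18930557]
0.08 [258.04741882 177.8315437 ]
179 [238, 237, 238, 239, 241, 244, 233, 163, 127, 133, 122, 209, 248, 241, 239, 240, 239, 241, 233, 218, 214, 192, 132, 187, 187, 52, 22, 31, 35, 40, 37, 32, 38, 39, 38, 35, 36, 38, 35, 37, 39, 37, 39, 37, 38, 42, 37, 59, 79, 75, 77, 75, 80, 77, 74, 72, 60, 160, 175, 108, 138, 174, 188, 210, 238, 245, 244, 243, 243, 247, 246, 202, 136, 142, 136, 198, 245, 247, 244, 244, 243, 243]
184 [238, 238, 238, 238, 239, 244, 231, 165, 128, 132, 120, 212, 249, 242, 240, 239, 238, 241, 233, 217, 214, 193, 135, 191, 195, 57, 22, 34, 39, 35, 40, 36, 38, 37, 37, 40, 36, 37, 37, 37, 35, 40, 34, 39, 40, 37, 38, 33, 43, 38, 41, 41, 39, 38, 39, 27, 61, 194, 193, 83, 134, 179, 184, 221, 243, 244, 243, 243, 243, 247, 232, 157, 141, 140, 1
[... 852 characters left out ...]
 156, 222, 241, 241, 242, 244, 243, 243, 242, 241, 241, 239, 242, 242, 242, 242, 243, 243, 242, 242, 243, 244, 244, 245, 246, 247, 245, 246, 246, 245, 244, 244, 243, 243, 243, 243, 243, 243, 242, 242, 241, 243, 243, 245, 245, 244, 243, 243, 242, 243, 244, 246, 246, 246, 243, 226, 228, 245, 249, 210, 113, 139, 132, 168, 235]
200 [236, 237, 237, 240, 238, 186, 117, 129, 127, 150, 214, 241, 240, 241, 243, 241, 241, 240, 240, 238, 237, 240, 239, 239, 241, 241, 240, 240, 241, 242, 241, 242, 243, 244, 244, 244, 244, 244, 243, 243, 241, 241, 241, 242, 240, 240, 240, 241, 240, 239, 241, 242, 243, 243, 242, 241, 240, 241, 241, 242, 243, 244, 243, 241, 228, 231, 243, 249, 218, 125, 138, 129, 166, 233]
```

Relative to the block the hole is 1 mm towards tool +y. I'll correct that and insert in stages.

```bash
python3 -m crank '[[[-0.001,0.0025,0.03,0,0,0],[-0.001,0.0025,0.045,0,0,0],[-0.001,0.0025,0.06,0,0,0],[-0.001,0.0025,0.07,0,0,0],[-0.001,0.0025,0.08,0,0,0],[-0.001,0.0025,0.08,0,0,0]]]'
```

```text
time_s: 9.55
tcp_pos: [0.6938, 0.0147, 0.1369]
tcp_rot: [3.142, 0.006, -0.001]
force: [-1.2, -0.1, -0.3]
grip_width: 0.014
gripper_force: 30.0
```

Already 9 mm into the mouth with no force.

```bash
python3 -m crank '[[[0,0,0.008,0,0,0],[0,0,0.016,0,0,0],[0,0,0.024,0,0,0],[0,0,0.031,0,0,0],[0,0,0.036,0,0,0],[0,0,0.039,0,0,0],[0,0,0.039,0,0,0]]]'
```

```text
time_s: 10.25
tcp_pos: [0.6939, 0.0147, 0.1223]
tcp_rot: [3.141, 0.006, 0.0]
force: [-1.4, 0.5, 2.8]
grip_width: 0.0138
gripper_force: 30.0
```

```bash
python3 -m crank '[[[0,0,0.003,0,0,0],[0,0,0.005,0,0,0],[0,0,0.005,0,0,0]]]'; python3 -m crank '[[[0,0,0,0,0,0],[0,0,0,0,0,0],[0,0,0,0,0,0],[0,0,0,0,0,0]]]' 0.3
```

```text
time_s: 10.55
tcp_pos: [0.694, 0.0147, 0.1222]
tcp_rot: [3.141, 0.006, 0.002]
force: [-7.3, -0.6, 16.7]
grip_width: 0.0138
gripper_force: 30.0
time_s: 10.95
tcp_pos: [0.6939, 0.0147, 0.1197]
tcp_rot: [3.142, 0.006, -0.001]
force: [-0.1, -0.4, -0.7]
grip_width: 0.0328
gripper_force: 0.0
```

```bash
python3 -m crank '[[[0,0,-0.1,0,0,0],[0,0,-0.22,0,0,0],[0,0,-0.34,0,0,0],[-0.12,0,-0.34,0,0,0],[-0.24,0,-0.33,0,0,0],[-0.335,0,-0.32,0,0,0],[-0.335,0,-0.32,0,0,0],[-0.335,0,-0.32,0,0,0]]]'; python3 e.py w5;  python3 -m crank '[[[0,-0.1,0,0,0,0],[0,-0.2,0,0,0,0],[0,-0.2,0,0,0,0],[0,-0.2,0,0,0,0]]]'; python3 e.py w6; python3 -c "
import cv2,numpy as np
a=cv2.imread('pics/w5.png')[0:260,80:380];b=cv2.imread('pics/w6.png')[0:260,150:450]
cv2.imwrite('pics/h56.png',cv2.resize(np.hstack([a,b]),(800,347)))"
```

```text
time_s: 11.75
tcp_pos: [0.56, 0.0142, 0.2486]
tcp_rot: [3.141, 0.006, 0.002]
force: [0.7, -0.4, 0.4]
grip_width: 0.0332
gripper_force: 0.0
[0.56002984 0.01419695 0.24861147] [3.14139167e+00 5.68241293e-03 1.85333604e-03]
window [211.7 153.9] 0.86 [0.587  0.0557 0.095 ]
window [467.9 191.6] 0.71 [ 0.5533 -0.177   0.095 ]
head_edge [210.9  97.4] 0.7 [0.6352 0.0542 0.1   ]
seal [210.  155.6] 0.82 [0.5848 0.0579 0.09  ]
[212.1 153.7 100.9  53.2] 0.97
reader [222.2  96.5] 0.59 [0.6398 0.0553 0.    ]
reader [214.1 154.2] 0.52 [0.5745 0.0662 0.    ]
time_s: 12.5
tcp_pos: [0.5598, 0.0948, 0.2478]
tcp_rot: [3.141, 0.009, -0.0]
force: [0.1, -0.6, -0.3]
grip_width: 0.0335
gripper_force: 0.0
[0.55975901 0.09482759 0.24777009] [ 3.14133237e+00  8.74549899e-03 -4.04552627e-04]
window [300.6 153.2] 0.65 [0.5875 0.0575 0.095 ]
head_edge [306.9  97. ] 0.84 [0.6353 0.0545 0.1   ]
seal [300.5 156.7] 0.75 [0.5838 0.0569 0.09  ]
[302.4 154.   97.7  51.8] 0.73
reader [292. 102.] 0.96 [0.6335 0.0573 0.    ]
```

View pics/h56.png

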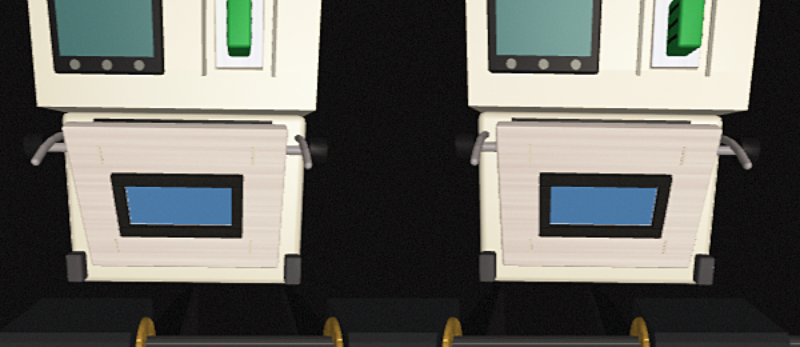

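Both views show the green filter seated with its flange on the deck, and the window and seal clear at crop (178,205) and (605,205). Next I fit the seal's pose, using both silhouettes together, with plate corners as a check.

```bash
cat > g.py <<'E'
from h import *
from scipy.optimize import differential_evolution as de
V=[np.load(t+'.npy',allow_pickle=True).item() for t in('w5','w6')]
M=[]
for v,p in zip(V,[(211,154),(301,154)]):
    g=v['w']['frame'].max(2); hsv=cv2.cvtColor(v['w']['frame'],cv2.COLOR_RGB2HSV)
    dark=(g<110).astype(np.uint8); blue=cv2.inRange(hsv,(95,70,60),(125,255,255))>0
    n,l,s,c=cv2.connectedComponentsWithStats(((dark>0)|blue).astype(np.uint8)); i=l[int(p[1]),int(p[0])]
    print(s[i]); M.append(l==i)
def hulls(v,q,Z=(0,-.007)):
    x,y,z,t,a=q; R=(Ro.from_euler('z',a)*Ro.from_euler('y',-t)).as_matrix()
    return np.array([proj(v['w'],R@[sx*.024,sy*.044,h]+np.array([x,y,z]),v['st']) for sx in(-1,1) for sy in(-1,1) for h in Z])
def err(q,vs=(0,1)):
    e=0
    for k in vs:
        h=cv2.convexHull(hulls(V[k],q).astype(np.float32)); im=np.zeros(M[k].shape,np.uint8)
        cv2.fillConvexPoly(im,np.round(h*16).astype(np.int32),1,shift=4); e+=(im.astype(bool)!=M[k]).sum()
    return e
B=[(.57,.60),(.045,.07),(.07,.12),(.1,.45),(-.04,.04)]
for vs in((0,1),(0,),(1,)):
    r=de(err,B,args=(vs,),seed=2,popsize=15,maxiter=80); print(vs,r.x.round(4),np.degrees(r.x[3:]).round(2),r.fun)
C=[np.array([(63,121),(287,127),(278,268),(92,265)])*.75+[80,0],np.array([(497,123),(721,127),(700,268),(504,265)])*.75+[150-300,0]]
P=[]
for k in(0,1):
    f=cv2.cvtColor(V[k]['w']['frame'],cv2.COLOR_RGB2GRAY); c=cv2.cornerSubPix(f,C[k].astype(np.float32).reshape(-1,1,2),(3,3),(-1,-1),(3,30,.01))[:,0]; print(c.round(1).tolist()); P.append(c)
X=np.array([tri([ray(V[k]['w'],P[k][j],V[k]['st']) for k in(0,1)])[0] for j in range(4)]); print(X.round(4))
u=(X[0]+X[1]-X[2]-X[3])/2; print('len',np.linalg.norm(u),'tilt',np.degrees(np.arctan2(u[2],u[0])),'width',np.linalg.norm(X[0]-X[1]))
E
python3 g.py
```

```text
[ 163  130   99   48 4473]
[ 254  129  100   50 4483]
(0, 1) [ 0.5827  0.0553  0.0812  0.444  -0.0022] [25.44 -0.13] 314.0
(0,) [ 0.5824  0.056   0.0782  0.4497 -0.0094] [25.77 -0.54] 88.0
(1,) [ 0.5822  0.0539  0.0766  0.4403 -0.0098] [25.23 -0.56] 84.0
[[127.19999694824219, 90.80000305175781], [294.8999938964844, 95.0999984741211], [288.5, 201.0], [149.0, 198.8000030517578]]
[[221.60000610351562, 92.5], [390.8999938964844, 95.5999984741211], [375.0, 201.0], [227.0, 198.39999389648438]]
[[ 0.6397  0.1265  0.0935]
 [ 0.6372 -0.0165  0.098 ]
 [ 0.5425 -0.0141  0.0896]
 [ 0.5358  0.127   0.0576]]
len 0.10176990952761958 tilt 12.566464511228665 width 0.1431228223809343
```

```bash
python3 -m crank '[[[0.1,0.08,0,0,0,0],[0.11,0.1,0,0,0,0],[0.11,0.1,0,0,0,0],[0.11,0.1,0,0,0,0]]]' >/dev/null; python3 e.py w7|head -1;  python3 -m crank '[[[-0.12,0,0,0,0,0],[-0.24,0,0,0,0,0],[-0.36,0,0,0,0,0],[-0.47,0,0,0,0,0],[-0.47,0,0,0,0,0],[-0.47,0,0,0,0,0]]]'; python3 e.py w8
cat > g2.py <<'E'
from h import *
from scipy.optimize import least_squares
T=['w5','w6','w7','w8']; V=[np.load(t+'.npy',allow_pickle=True).item() for t in T]; CN=[]
for v in V:
    p=proj(v['w'],[.585,.056,.083],v['st']); f=v['w']['frame']; g=f.max(2); hsv=cv2.cvtColor(f,cv2.COLOR_RGB2HSV)
    m=((g<125)|(cv2.inRange(hsv,(95,70,60),(125,255,255))>0)).astype(np.uint8)
    n,l,s,c=cv2.connectedComponentsWithStats(m); i=l[int(p[1]),int(p[0])]; print(p.round(),s[i])
    CN.append(cv2.findContours((l==i).astype(np.uint8),0,cv2.CHAIN_APPROX_NONE)[0][0][:,0].astype(np.float32))
def res(q,vs=range(4)):
    R=(Ro.from_euler('z',q[4])*Ro.from_euler('y',-q[3])).as_matrix(); out=[]
    for k in vs:
        b=q[5+3*k:8+3*k]
        Q=np.array([proj(V[k]['w'],R@[sx*.024,sy*.044,h]+q[:3]+b,V[k]['st']) for sx in(-1,1) for sy in(-1,1) for h in(0,-.007)],np.float32)
        H=cv2.convexHull(Q); out+=[cv2.pointPolygonTest(H,(float(a),float(c)),True)-.45 for a,c in CN[k]]; out+=list(b/.001*3)
    return np.array(out)
r=least_squares(res,np.r_[.585,.056,.085,.3,0,np.zeros(12)],loss='soft_l1',diff_step=1e-4,x_scale=np.r_[.001,.001,.001,.01,.01,np.full(12,.001)])
cov=np.linalg.inv(r.jac.T@r.jac); print(r.x[:5].round(4),np.degrees(r.x[3:5]).round(2),'sd',np.sqrt(np.diag(cov))[:5].round(4),'rms',np.sqrt((r.fun**2).mean())); print((r.x[5:].reshape(4,3)*1e3).round(2))
E
python3 g2.py
```

```text
[0.60318747 0.05436669 0.24774674] [-3.14150049e+00 -4.59878559e-03  1.43386513e-03]
time_s: 14.2
tcp_pos: [0.4158, 0.0538, 0.2488]
tcp_rot: [3.141, 0.006, 0.003]
force: [0.7, -0.6, 1.1]
grip_width: 0.0334
gripper_force: 0.0
[0.4158489  0.05383631 0.24876536] [3.14144788 0.00628448 0.00327087]
[257.5   7.2 102.   14.3] 0.82
[213. 154.] [ 163  129   99   50 4494]
[301. 154.] [ 254  129  100   50 4509]
[257. 200.] [     0      0    512    384 154915]
[256. -20.] [     0      0    512    384 176416]
[ 0.6     0.0644  0.238  -0.2413  0.0016] [-13.83   0.09] sd [0.0007 0.004  0.0151 0.0008 0.0002] rms 42.661292306980364
[[ 2.0780e+01 -6.7800e+00  4.0000e-02]
 [ 1.9590e+01 -1.2360e+01 -7.8900e+00]
 [ 5.8250e+01  1.8500e+00  1.1243e+02]
 [-1.3589e+02 -1.0340e+01  9.9140e+01]]
```

```bash
python3 -m crank '[[[0.1,0,0,0,0,0],[0.16,0,0,0,0,0],[0.16,0,0,0,0,0],[0.16,0,0,0,0,0]]]'; python3 e.py w8
python3 - <<'E'
s=open('g2.py').read()
s=s.replace("    n,l,s,c=cv2","    m[225:]=0\n    n,l,s,c=cv2",1).replace("    CN.append(","    C=(",1).replace(".astype(np.float32))\ndef",".astype(np.float32)); CN.append(C[(C[:,1]<222)&(C[:,1]>1)])\ndef",1)
open('g2.py','w').write(s)
E
python3 g2.py
```

```text
time_s: 14.95
tcp_pos: [0.4795, 0.0539, 0.2474]
tcp_rot: [3.142, 0.006, -0.002]
force: [0.2, 0.1, -0.9]
grip_width: 0.0333
gripper_force: 0.0
[0.47951136 0.05393069 0.24736104] [ 3.14155600e+00  5.85749763e-03 -2.48939273e-03]
[256.9  58.7 108.3  61.2] 0.94
reader [253.9  23. ] 0.93 [0.6344 0.0593 0.    ]
[213. 154.] [ 163  129   99   50 4494]
[301. 154.] [ 254  129  100   50 4509]
[257. 200.] [ 210  177   98   48 4080]
[256.  61.] [ 205   30  106   61 5927]
[ 0.5829  0.0552  0.0818  0.4238 -0.007 ] [24.28 -0.4 ] sd [0.0001 0.0001 0.0004 0.0047 0.0014] rms 0.3907408243584509
[[-0.    0.31  0.  ]
 [-0.   -0.55 -0.3 ]
 [-0.56  0.    0.13]
 [ 1.29 -0.02 -0.05]]
```

```bash
cat > g3.py <<'E'
exec(open('g2.py').read().split('r=least_squares')[0].replace('print(p.round(),s[i])','pass').replace('for h in(0,-.007)','for h in ZZ').replace("def res","ZZ=(0,-.007)\ndef res"))
P={0:[(127.5,91),(295,95),(288.3,200.7),(148.5,198.8)],1:[(222.3,92),(391,95.3),(375,201),(228,198.8)]}
mdl=np.array([[1,.5],[1,-.5],[0,-.5],[0,.5]])
def res2(q,pts,ths=None):
    R=(Ro.from_euler('z',q[4])*Ro.from_euler('y',-q[3])).as_matrix(); out=[]
    for k in P:
        for j in pts:
            out+=list((proj(V[k]['w'],R@[mdl[j,0]*.11+q[17],mdl[j,1]*.144,-.007]+q[:3]+q[5+3*k:8+3*k],V[k]['st'])-P[k][j])*4)
    return np.r_[res(q[:17]),out]
for ZZ in((0,-.007),(0,),(0,-.003)):
  for pts in((),(0,1),(0,1,2,3)):
    r=least_squares(res2,np.r_[.585,.056,.085,.35,0,np.zeros(12),-.055],args=(pts,),loss='soft_l1',diff_step=1e-4,x_scale=np.r_[.001,.001,.001,.01,.01,np.full(13,.001)])
    print(ZZ,pts,r.x[:3].round(4),np.degrees(r.x[3:5]).round(2),r.x[17].round(4),'cost',r.cost.round(1),(r.fun[-8*2:]/4).round(1) if len(pts)==4 else '')
E
python3 g3.py
```

```text
(0, -0.007) () [0.5829 0.0551 0.0818] [24.29 -0.4 ] -0.055 cost 69.2 
(0, -0.007) (0, 1) [0.5828 0.0551 0.0812] [23.61 -0.53] -0.0526 cost 98.3 
(0, -0.007) (0, 1, 2, 3) [0.5826 0.0551 0.0814] [22.78 -0.42] -0.0534 cost 187.3 [-2.4  2.3  0.2  0.2 -0.9 -2.5  0.6 -2.1 -0.5  1.1  0.9  0.  -9.1 -2.8
 -0.5 -2.3]
(0,) () [0.5849 0.0552 0.0828] [16.7 -0.4] -0.055 cost 73.7 
(0,) (0, 1) [0.5849 0.0553 0.0828] [16.78 -0.55] -0.0559 cost 88.1 
(0,) (0, 1, 2, 3) [0.5849 0.0548 0.0831] [17.65 -0.46] -0.0551 cost 147.7 [-0.3  0.6  0.  -1.4 -0.4  0.5 -0.8  0.8 -0.2 -0.7 -0.5 -1.7 -7.6  0.5
 -1.2  0.9]
(0, -0.003) () [0.5841 0.0551 0.0824] [19.68 -0.39] -0.055 cost 66.0 
(0, -0.003) (0, 1) [0.5841 0.0549 0.0821] [19.26 -0.57] -0.0549 cost 79.2 
(0, -0.003) (0, 1, 2, 3) [0.5844 0.0551 0.0822] [19.41 -0.53] -0.0549 cost 117.6 [-0.7  1.6  0.1 -0.1 -0.7 -0.1 -0.2  0.1 -0.2  0.3 -0.1 -0.5 -8.3 -0.2
 -0.9  0.1]
```

```bash
cat >> g3.py <<'E'
P[1][2]=(367,201)
print('--free wall')
def res3(q):
    global ZZ; ZZ=(0,-abs(q[18])); return res2(q[:18],(0,1,2,3))
r=least_squares(res3,np.r_[.585,.056,.085,.35,0,np.zeros(12),-.055,.004],loss='soft_l1',diff_step=1e-4,x_scale=np.r_[.001,.001,.001,.01,.01,np.full(14,.001)])
print(r.x[:3].round(4),np.degrees(r.x[3:5]).round(2),r.x[17:],r.cost)
E
python3 g3.py | tail -2; python3 - <<'E'
from h import *
Rt=Ro.from_matrix(np.c_[[1,0,0],np.cross([0,-.7071,-.7071],[1,0,0]),[0,-.7071,-.7071]])
print(step([.53,.21,.18],Rt))
E
```

```text
--free wall
[0.584  0.055  0.0822] [19.39 -0.53] [-0.05487209 -0.00295951] 85.70131187771375
(array([ 0.1277, -0.3896,  0.1706]), array([-0.9999, -0.0023,  0.0044]))
```

```bash
python3 -m crank '[[[0.02,-0.1,0,-0.15,0,0],[0.05,-0.2,0,-0.33,0,0],[0.08,-0.3,0.03,-0.5,0,0],[0.1,-0.36,0.07,-0.68,0,0],[0.128,-0.39,0.12,-0.85,0,0],[0.128,-0.39,0.17,-1,0,0],[0.128,-0.39,0.17,-1,0,0],[0.128,-0.39,0.17,-1,0,0]]]'; python3 e.py w9
```

```text
time_s: 16.1
tcp_pos: [0.5303, 0.2103, 0.1799]
tcp_rot: [2.359, 0.006, 0.001]
force: [-0.1, 0.7, 0.5]
grip_width: 0.0331
gripper_force: 0.0
[0.53028193 0.21028046 0.17994429] [2.35864040e+00 5.55091093e-03 6.02978663e-04]
socket [337.2   3.6] 0.93 [0.6912 0.0207 0.09  ]
window [305.5 124.9] 0.89 [0.5827 0.0685 0.095 ]
window [324.1  62.8] 0.5 [0.6371 0.0444 0.095 ]
head_edge [323.4  60. ] 0.72 [0.6381 0.0528 0.1   ]
seal [307.4 121.4] 0.65 [0.5855 0.0593 0.09  ]
[303.  121.   79.3  56.2] 0.97
reader [242.9  72.9] 0.9 [0.6342 0.057  0.    ]
```

View pics/w9.png

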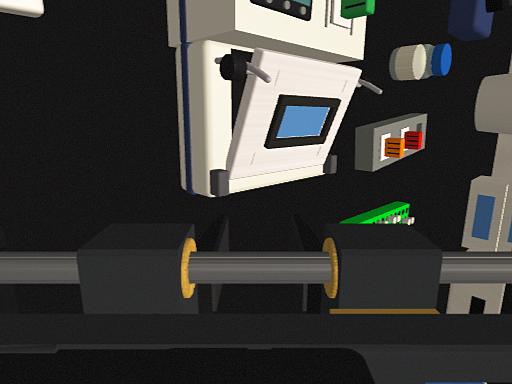

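The side view shows the tilted head's left edge running from (228,178) to (253,50), with the seal at (303,121). I'll add it to the fit.

```bash
cat > g4.py <<'E'
s=open('g3.py').read().split("for ZZ in")[0].replace(".split('r=least_squares')[0]",".split('r=least_squares')[0].replace(\"'w8']\",\"'w8','w9']\").replace('range(4)','range(5)')")
exec(s)
f=cv2.cvtColor(V[4]['w']['frame'],cv2.COLOR_RGB2GRAY); print(cv2.cornerSubPix(f,np.array([[253,50],[362,68],[329,161],[228,178]],np.float32).reshape(-1,1,2),(3,3),(-1,-1),(3,30,.01))[:,0].tolist(), len(CN[4]))
P[1][2]=(367,201)
mdl=np.array([[1,.5],[1,-.5],[0,-.5],[0,.5]])
def full(q,pts):
    global ZZ; ZZ=(0,-abs(q[21])); q1=q[:20]
    R=(Ro.from_euler('z',q[4])*Ro.from_euler('y',-q[3])).as_matrix(); out=[]
    for k in P:
        for j in pts: out+=list((proj(V[k]['w'],R@[mdl[j,0]*.11+q[20],mdl[j,1]*.144,-.007]+q[:3]+q[5+3*k:8+3*k],V[k]['st'])-P[k][j])*3)
    return np.r_[res(q1),out]
for pts in((),(0,1,2,3)):
    r=least_squares(full,np.r_[.585,.056,.085,.35,0,np.zeros(15),-.055,.004],args=(pts,),loss='soft_l1',diff_step=1e-4,x_scale=np.r_[.001,.001,.001,.01,.01,np.full(17,.001)])
    print(r.x[:3].round(4),np.degrees(r.x[3:5]).round(2),r.x[20:],r.cost); print((r.x[5:20].reshape(5,3)*1e3).round(2).tolist())
q=r.x;R=(Ro.from_euler('z',q[4])*Ro.from_euler('y',-q[3])).as_matrix()
print('w9 corners',[proj(V[4]['w'],R@[m[0]*.11+q[20],m[1]*.144,-.007]+q[:3]+q[17:20],V[4]['st']).round(1).tolist() for m in mdl])
E
python3 g4.py
```

```text
[[253.07369995117188, 51.56062698364258], [361.6767272949219, 70.15011596679688], [329.0, 161.0], [228.43118286132812, 180.37039184570312]] 214
[0.5839 0.0547 0.0832] [21.19 -0.45] [-0.055       0.00394188] 84.16246669657566
[[0.0, 0.67, 0.0], [-0.0, 0.07, -0.42], [-0.2, 0.45, 0.0], [0.65, 0.45, -0.6], [0.29, -0.0, 1.3]]
[0.5841 0.0551 0.0831] [20.3  -0.48] [-0.05505541  0.00338063] 104.57571374560922
[[0.05, 0.21, -0.05], [-0.05, -0.51, -0.34], [-0.2, -0.0, -0.0], [0.59, -0.01, -0.43], [0.25, 0.0, 1.47]]
w9 corners [[261.5, 48.5], [360.5, 68.0], [323.9, 163.9], [229.2, 179.9]]
```

```bash
cat >> g4.py <<'E'
f=V[4]['w']['frame']
for row in(62,90,120,150,170):
    print(row,[int(x) for x in f[row,222:282,2]])
    for t in(18,20.3,22.5):
        Rt=(Ro.from_euler('z',q[4])*Ro.from_euler('y',-np.radians(t))).as_matrix(); L=[proj(V[4]['w'],Rt@[s*.11+q[20],.072,-.007]+q[:3]+q[17:20],V[4]['st']) for s in np.linspace(0,1,30)]
        L=np.array(L)[::-1]; print('   pred',t,np.interp(row,L[:,1],L[:,0]).round(1))
E
python3 g4.py|tail -20
```

```text
62 [19, 16, 24, 19, 14, 16, 16, 16, 25, 19, 16, 17, 33, 41, 38, 39, 33, 39, 34, 30, 35, 31, 31, 29, 105, 147, 121, 47, 53, 108, 125, 121, 122, 126, 119, 122, 119, 128, 162, 194, 218, 229, 227, 225, 226, 225, 223, 226, 225, 225, 224, 224, 223, 222, 223, 223, 221, 224, 221, 223]
   pred 18 256.4
   pred 20.3 258.2
   pred 22.5 259.9
90 [232, 232, 231, 232, 233, 232, 233, 242, 209, 86, 4, 29, 28, 22, 23, 28, 29, 23, 27, 23, 18, 65, 116, 126, 120, 120, 123, 123, 124, 119, 139, 174, 203, 222, 225, 224, 223, 224, 223, 224, 224, 223, 223, 224, 224, 224, 224, 223, 223, 223, 222, 223, 224, 223, 224, 223, 222, 223, 224, 221]
   pred 18 250.4
   pred 20.3 251.3
   pred 22.5 252.2
120 [232, 231, 229, 230, 231, 231, 231, 236, 227, 139, 4, 24, 21, 24, 96, 130, 123, 125, 125, 120, 117, 117, 143, 185, 211, 225, 228, 226, 226, 226, 226, 227, 226, 225, 226, 227, 229, 227, 226, 228, 227, 228, 228, 228, 229, 227, 230, 236, 231, 145, 0, 15, 20, 18, 33, 40, 36, 33, 29, 38]
   pred 18 243.9
   pred 20.3 243.9
   pred 22.5 243.9
150 [230, 229, 228, 229, 232, 227, 168, 106, 120, 120, 123, 123, 125, 119, 141, 183, 217, 227, 229, 226, 226, 226, 225, 226, 227, 227, 226, 227, 226, 225, 225, 227, 227, 226, 228, 229, 227, 228, 228, 229, 228, 230, 231, 232, 233, 237, 236, 238, 237, 237, 236, 234, 235, 235, 233, 233, 230, 232, 231, 231]
   pred 18 237.4
   pred 20.3 236.5
   pred 22.5 235.6
170 [31, 34, 43, 41, 50, 87, 116, 124, 133, 161, 195, 224, 230, 226, 227, 228, 226, 228, 229, 228, 229, 228, 229, 228, 229, 229, 229, 229, 231, 230, 230, 231, 231, 231, 232, 232, 230, 229, 229, 228, 227, 226, 227, 226, 225, 226, 226, 227, 227, 227, 227, 227, 225, 226, 226, 226, 227, 229, 232, 227]
   pred 18 233.1
   pred 20.3 231.6
   pred 22.5 230.1
```

```bash
python3 - <<'E'
from h import *
print(step([.425,.375,.22],down(-13.6)))
E
```

```text
(array([-0.2629, -0.2247, -0.3614]), array([ 0.9928, -0.1219,  0.289 ]))
```

```bash
python3 -m crank '[[[-0.04,-0.03,-0.1,0.12,-0.01,0.04],[-0.09,-0.08,-0.17,0.3,-0.03,0.08],[-0.13,-0.12,-0.23,0.47,-0.05,0.13],[-0.18,-0.16,-0.28,0.64,-0.07,0.18],[-0.22,-0.19,-0.33,0.81,-0.1,0.23],[-0.263,-0.225,-0.361,0.993,-0.122,0.289],[-0.263,-0.225,-0.361,0.993,-0.122,0.289],[-0.263,-0.225,-0.361,0.993,-0.122,0.289],[-0.263,-0.225,-0.361,0.993,-0.122,0.289]]]' 0
cat > k.py <<'E'
from h import *
import sys
tag=sys.argv[1]
st=env.observe(); w=env.snapshot('wrist'); save(w,tag); np.save(tag+'.npy',dict(w=w,st=st),allow_pickle=True)
print(st['tcp_pos'],np.degrees(Ro.from_rotvec(st['tcp_rot']).as_euler('xyz')))
for k in('slide_holder','rest'):
    for o in env.place_of(k,w)[:2]: print(k,np.round(o['at'],1),round(o['conf'],2),onz(w,o['at'],.012,st).round(4))
    for o in env.outline_of(k,w)[:2]:
        m=o['pixels'].astype(np.uint8); c=max(cv2.findContours(m,0,cv2.CHAIN_APPROX_NONE)[0],key=cv2.contourArea)[:,0].astype(float)
        P=np.array([onz(w,p,.02 if k!='rest' else .012,st)[:2] for p in c],np.float32); r=cv2.minAreaRect(P); print(' outl',round(o['conf'],2),np.round(o['box']),np.round(r[0]+r[1]+(r[2],),4))
E
python3 k.py w10
```

```text
time_s: 17.35
tcp_pos: [0.4254, 0.3751, 0.2184]
tcp_rot: [3.116, -0.369, -0.002]
force: [0.5, 0.2, 0.4]
grip_width: 0.0475
gripper_force: 0.0
[0.42542935 0.3750701  0.21844762] [ 1.79751404e+02  4.30217791e-02 -1.35066506e+01]
slide_holder [252.5 165. ] 0.61 [0.4349 0.3782 0.012 ]
slide_holder [253.7 272. ] 0.58 [0.3149 0.4063 0.012 ]
 outl 0.93 [265. 289.  60.  15.] [2.92500e-01 3.96700e-01 6.20000e-02 2.01000e-02 7.63516e+01]
 outl 0.82 [244. 162. 104.  47.] [4.41200e-01 3.85500e-01 1.08700e-01 5.03000e-02 7.54505e+01]
 outl 0.61 [251. 158. 102.  66.] [4.43100e-01 3.77600e-01 1.07400e-01 6.84000e-02 7.64725e+01]
```

View pics/w10.png

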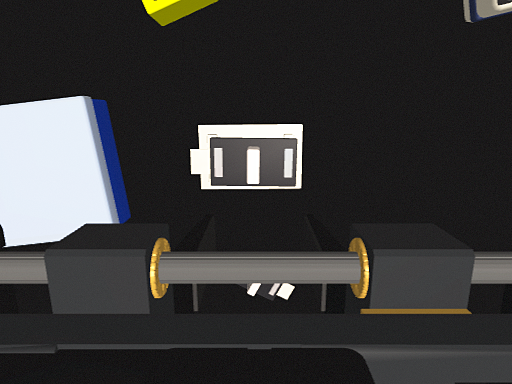

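The holder sits on its rest at (253,163), bar centred and aligned with the tool; the smaller look-alike is near (268,290). I'll take a second view and fit the grip box.

```bash
python3 -m crank '[[[-0.06,-0.06,0.05,0,0,0],[-0.12,-0.12,0.1,0,0,0],[-0.12,-0.12,0.1,0,0,0],[-0.12,-0.12,0.1,0,0,0]]]'; python3 k.py w11
cat > l.py <<'E'
from h import *
from scipy.optimize import least_squares
V=[np.load(t+'.npy',allow_pickle=True).item() for t in('w10','w11')]; CN=[];rs=[]
for v in V:
    w=v['w'];g=w['frame'].min(2); p=proj(w,[.438,.382,.045],v['st'])
    n,l,s,c=cv2.connectedComponentsWithStats((g>115).astype(np.uint8))
    i=min([i for i in range(1,n) if 150<s[i,4]<2500],key=lambda i:np.linalg.norm(c[i]-p)); print(p.round(),s[i],c[i].round(1))
    C=cv2.findContours((l==i).astype(np.uint8),0,cv2.CHAIN_APPROX_NONE)[0][0]; print(cv2.minAreaRect(C)); CN.append(C[:,0].astype(float)); rs.append(ray(w,c[i],v['st']))
print(tri(rs))
def res(q):
    R=Ro.from_euler('z',q[3]).as_matrix(); out=[]
    for v,C in zip(V,CN):
        Q=np.array([proj(v['w'],R@[sx*.017,sy*.006,h]+q[:3],v['st']) for sx in(-1,1) for sy in(-1,1) for h in(.008,.036)],np.float32)
        H=cv2.convexHull(Q); out+=[cv2.pointPolygonTest(H,(a,b),True)-.45 for a,b in C]
    return np.array(out)
r=least_squares(res,[.438,.382,.012,-.235],loss='soft_l1',diff_step=1e-4,x_scale=[.001,.001,.001,.01]); print(r.x.round(4),np.degrees(r.x[3]),np.sqrt((r.fun**2).mean()))
print(step([r.x[0],r.x[1],.047],down(np.degrees(r.x[3]))))
E
python3 l.py
```

```text
time_s: 18.0
tcp_pos: [0.3888, 0.4336, 0.1779]
tcp_rot: [3.117, -0.368, -0.003]
force: [0.1, 0.2, 0.1]
grip_width: 0.048
gripper_force: 0.0
[0.38882618 0.43359293 0.1778754 ] [ 1.79815251e+02  1.05765580e-01 -1.34534505e+01]
slide_holder [299.  247.2] 0.89 [0.3138 0.4096 0.012 ]
slide_holder [304.  115.1] 0.71 [0.4377 0.379  0.012 ]
 outl 0.73 [284. 235.  36.  30.] [3.31900e-01 4.19700e-01 3.38000e-02 2.95000e-02 7.64612e+01]
 outl 0.57 [297. 112. 126.  57.] [4.41000e-01 3.85500e-01 1.08900e-01 5.00000e-02 7.57307e+01]
rest [304.5 114.9] 0.39 [0.4377 0.3785 0.012 ]
 outl 0.88 [304. 111. 121.  83.] [4.64400e-01 3.74500e-01 1.05800e-01 2.27000e-02 7.65552e+01]
 outl 0.21 [ 81. 118. 160. 190.] [ 0.4816  0.5932  0.159   0.1523 82.6562]
[247. 168.] [247 146  13  38 479] [253. 165.]
((253.0, 164.5), (37.0, 12.0), 90.0)
[306. 116.] [301  92  20  44 717] [311.3 113.6]
((310.5, 113.5), (19.0, 43.0), 0.0)
(array([0.43881369, 0.37633983, 0.03880588]), [np.float64(9.103581149227211e-05), np.float64(9.103581149232817e-05)])
[ 0.4382  0.3761  0.0091 -0.2313] -13.25084391632801 1.2273255974873676
(array([0.1513, 0.1089, 0.33  ]), array([ 0.0016,  0.001 , -0.0078]))
```

```bash
python3 -m crank '[[[0.08,0.054,0.05,0,0,0],[0.1515,0.109,0.1,0,0,0],[0.1515,0.109,0.17,0,0,0],[0.1515,0.109,0.25,0,0,0],[0.1515,0.109,0.3,0,0,0],[0.1515,0.109,0.325,0,0,0],[0.1515,0.109,0.325,0,0,0]]]'; python3 -m crank '[[[0,0,0,0,0,0],[0,0,0,0,0,0],[0,0,0,0,0,0],[0,0,0,0,0,0],[0,0,0,0,0,0],[0,0,0,0,0,0]]]' 1 40
```

```text
time_s: 18.95
tcp_pos: [0.4376, 0.3761, 0.0478]
tcp_rot: [3.117, -0.371, -0.004]
force: [-0.9, -0.5, 0.3]
grip_width: 0.0479
gripper_force: 0.0
time_s: 19.55
tcp_pos: [0.4377, 0.3767, 0.0488]
tcp_rot: [3.118, -0.37, -0.002]
force: [-0.7, -0.6, 3.5]
grip_width: 0.0118
gripper_force: 40.0
```

```bash
python3 -m crank '[[[0,0,-0.06,0,0,0],[0,0,-0.15,0,0,0],[0,0,-0.27,0,0,0],[0,0,-0.39,0,0,0],[0,0,-0.5,0,0,0],[0,0,-0.5,0,0,0],[0,0,-0.5,0,0,0]]]'
cat >> h.py <<'E'
def wpose(gap,th=21.0,W=(.584,.055,.083),yaw=-.4,L=.036):
    t=np.radians(th); R=Ro.from_euler('z',yaw,degrees=True)*Ro.from_euler('y',-t)
    return np.array(W)+R.apply([0,0,L+gap]), R*Ro.from_euler('x',np.pi)
E
python3 - <<'E'
from h import *
st=env.observe(); w=env.snapshot('wrist'); save(w,'w12'); g=w['frame'].min(2)
d=dict(w); Hi=np.linalg.inv(np.array(w['hand_eye'])); d['R']=Hi[:3,:3]; d['t']=Hi[:3,3]
print('pred grip top',[proj(d,[sx*.017,sy*.006,.0]).round(1).tolist() for sx in(1,-1) for sy in(-1,1)],'plate far',[proj(d,[.025,sy*.045,.028]).round(1).tolist() for sy in(-1,1)])
print('grip base far',[proj(d,[.017,sy*.006,.028]).round(1).tolist() for sy in(-1,1)])
n,l,s,c=cv2.connectedComponentsWithStats((g>115).astype(np.uint8))
for i in range(1,n):
    if s[i,4]>60 and 100<c[i][0]<420 and 150<c[i][1]<300: print(s[i],c[i].round(1))
R=g[160:235,:]; 
for r in(192,196,200,204,208): print(r,''.join('#' if x>60 else '.' for x in g[r,150:370]))
print(step(*wpose(.05)))
E
```

```text
time_s: 20.25
tcp_pos: [0.4378, 0.3767, 0.2487]
tcp_rot: [3.119, -0.37, -0.001]
force: [-0.1, -0.4, -2.4]
grip_width: 0.0117
gripper_force: 40.0
pred grip top [[244.1, 219.8], [270.7, 219.8], [244.8, 288.1], [270.2, 288.1]] plate far [[172.0, 188.3], [343.3, 188.3]]
grip base far [[246.4, 203.0], [269.0, 203.0]]
[ 208  133   96   50 4663] [255.7 157.7]
[ 246  202   27   50 1228] [259.1 227. ]
[184 204  17  20 310] [192.2 213.6]
[318 205  17  19 299] [325.8 214. ]
[140 206  38  25 687] [158.  215.1]
[232 265  54  15 600] [259.1 272.7]
[252 283  11   8  61] [257.  286.1]
192 ....................................#........#.#...#.###.....##..################.##.###########################################################################################################............................
196 .................................................##.....#.......##..#.####.####.#########.######################################################################################################............................
200 .............................#...........................#.##......###.##.#.#.#######################................###########################################################################............................
204 ..................................#################.....##.#...#.....#..##.##.###.######.########.#######################.######################################################################............................
208 ###########################.......#################..........#..##...#..###...#################..#########################.##############################################################.#####.............................
(array([0.4699, 0.7125, 0.2115]), array([ 0.0569,  0.4679, -0.2882]))
```

```bash
python3 -m crank '[[[0.055,0.084,0,0,0.05,-0.03],[0.11,0.17,0,0.01,0.1,-0.07],[0.17,0.26,0,0.02,0.15,-0.1],[0.23,0.35,0,0.02,0.2,-0.14],[0.29,0.44,0,0.03,0.27,-0.18],[0.35,0.53,0,0.04,0.34,-0.22],[0.41,0.62,0,0.05,0.41,-0.26],[0.47,0.712,0,0.057,0.468,-0.288],[0.47,0.712,0.1,0.057,0.468,-0.288],[0.47,0.712,0.1,0.057,0.468,-0.288]]]'; python3 - <<'E'
from h import *
print(step(*wpose(.05)),step(*wpose(.015)))
E
```

```text
time_s: 21.3
tcp_pos: [0.5514, 0.0546, 0.2034]
tcp_rot: [3.091, -0.015, 0.558]
force: [-0.0, -0.7, -0.8]
grip_width: 0.0117
gripper_force: 40.0
(array([-0.0309, -0.0015,  0.0954]), array([-0.0001,  0.0117, -0.0037])) (array([-0.0301, -0.0015,  0.1829]), array([-0.0001,  0.0117, -0.0037]))
```

```bash
python3 -m crank '[[[-0.015,-0.0015,0.05,0,0.006,-0.003],[-0.03,-0.0015,0.1,0,0.01,-0.003],[-0.03,-0.0015,0.15,0,0.01,-0.003],[-0.03,-0.0015,0.185,0,0.01,-0.003],[-0.03,-0.0015,0.185,0,0.01,-0.003],[-0.03,-0.0015,0.185,0,0.01,-0.003]]]'; python3 - <<'E'
from h import *
st=env.observe(); print(st['force'],st['ft_torque'],step(*wpose(.006),st),step(*wpose(.0),st))
w=env.snapshot('wrist'); save(w,'w13'); np.save('w13.npy',dict(w=w,st=st),allow_pickle=True)
for k in('head_edge','window','seal'):
    for o in env.place_of(k,w)[:1]: print(k,o['at'],o['conf'])
t=np.radians(21); R=Ro.from_euler('z',-.4,degrees=True)*Ro.from_euler('y',-t)
for sy in(.072,0,-.072): print('pred top corner/edge',proj(w,R.apply([.055,sy,-.007])+[.584,.055,.083],st).round(1))
E
```

```text
time_s: 21.9
tcp_pos: [0.5693, 0.0569, 0.1355]
tcp_rot: [3.086, -0.007, 0.585]
force: [0.0, 0.0, -1.6]
grip_width: 0.012
gripper_force: 40.0
[ 0.00209929  0.04743702 -1.6251266 ] [0.05757437 0.31396246 0.01731825] (array([-0.013 ,  0.0045,  0.0307]), array([-0.0014, -0.0105,  0.0032])) (array([-0.0131,  0.0045,  0.0457]), array([-0.0014, -0.0105,  0.0032]))
head_edge [262.4, 137.6] 0.88
pred top corner/edge [142.4 135. ]
pred top corner/edge [261.2 135.3]
pred top corner/edge [380.  135.6]
```

```bash
cat > m.py <<'E'
from h import *
import sys
ps=[];fs=[];ts=[];rv=[]
for i in range(6):
    w=env.snapshot('wrist'); st=env.observe(); ps.append(st['tcp_pos']); fs.append(st['force']); ts.append(st['ft_torque']); rv.append(st['tcp_rot'])
st=dict(st); st['tcp_pos']=np.mean(ps,0); st['tcp_rot']=Ro.from_rotvec(rv).mean().as_rotvec()
Rm=Ro.from_rotvec(st['tcp_rot']); print(st['time_s'],st['tcp_pos'].round(4),np.std(ps,0).round(4),'tilt',np.degrees(np.arcsin(Rm.as_matrix()[2,0])).round(2))
print('F tool',Rm.inv().apply(np.mean(fs,0)).round(2),'sd',np.std(fs,0).round(2),'T tool',Rm.inv().apply(np.mean(ts,0)).round(3),'sd',np.std(ts,0).round(3))
W,_=wpose(0); print('rel to contact, tool axes mm',(Rm.inv().apply(W-st['tcp_pos'])*1e3).round(2))
print(step(*wpose(float(sys.argv[1])),st))
E
python3 m.py .004
```

```text
22.4 [0.5694 0.0564 0.1358] [0.     0.     0.0002] tilt 21.56
F tool [-0.49  0.21  1.23] sd [0.43 0.38 0.34] T tool [ 0.039 -0.335  0.027] sd [0.018 0.023 0.038]
rel to contact, tool axes mm [-5.47  1.33 18.52]
(array([-0.0136,  0.0033,  0.0363]), array([-0.001 , -0.0124,  0.0024]))
```

```bash
python3 -m crank '[[[-0.007,0.003,0,0,-0.012,0.002],[-0.0136,0.0033,0.012,0,-0.012,0.002],[-0.0136,0.0033,0.024,0,-0.012,0.002],[-0.0136,0.0033,0.036,0,-0.012,0.002],[-0.0136,0.0033,0.036,0,-0.012,0.002],[-0.0136,0.0033,0.036,0,-0.012,0.002]]]'; python3 m.py 0
```

```text
time_s: 23.0
tcp_pos: [0.5695, 0.0551, 0.1197]
tcp_rot: [3.089, -0.01, 0.571]
force: [-1.5, -0.6, 2.2]
grip_width: 0.0118
gripper_force: 40.0
23.3 [0.5695 0.0551 0.12  ] [0.     0.     0.0001] tilt 20.97
F tool [-1.7  -0.19 -2.05] sd [0.48 0.32 0.48] T tool [-0.066 -0.508  0.031] sd [0.026 0.016 0.042]
rel to contact, tool axes mm [0.31 0.04 3.76]
(array([0.0008, 0.0001, 0.0094]), array([-0.001 ,  0.0007,  0.0004]))
```

Contact came about 3.8 mm earlier than estimated, at roughly 3 N. I'll scan the tilt about the contact point and watch the moment to find the flush angle.

```bash
python3 -m crank '[[[-0.0016,0,0,0,0.022,0],[-0.0016,0,0,0,0.022,0],[-0.0016,0,0,0,0.022,0]]]' >/dev/null; python3 m.py 0 | head -3;  python3 -m crank '[[[0.0016,0,0,0,-0.022,0],[0.0032,0,0,0,-0.044,0],[0.0032,0,0,0,-0.044,0],[0.0032,0,0,0,-0.044,0]]]'>/dev/null;  python3 m.py 0|head -3;  python3 -m crank '[[[0.0016,0,0,0,-0.022,0],[0.0016,0,0,0,-0.022,0],[0.0016,0,0,0,-0.022,0]]]'>/dev/null;  python3 m.py 0|head -3
```

```text
23.9 [0.5691 0.0552 0.1198] [0. 0. 0.] tilt 21.98
F tool [-0.23 -0.77 -1.86] sd [0.56 0.46 0.36] T tool [ 0.081 -0.339  0.008] sd [0.019 0.035 0.043]
rel to contact, tool axes mm [0.71 0.05 3.7 ]
24.6 [0.5703 0.0551 0.1203] [0. 0. 0.] tilt 20.02
F tool [ 0.05 -0.35 -2.24] sd [0.62 0.52 0.39] T tool [-0.019 -0.098  0.005] sd [0.024 0.042 0.036]
rel to contact, tool axes mm [-0.53 -0.01  3.74]
25.2 [0.5708 0.0551 0.1205] [0. 0. 0.] tilt 19.01
F tool [ 0.09  0.61 -3.37] sd [0.54 0.28 0.54] T tool [-0.078 -0.061  0.005] sd [0.051 0.021 0.025]
rel to contact, tool axes mm [-0.99  0.    3.74]
```

```bash
R1='x'; python3 -m crank '[[[-0.0016,0,0,0,0.022,0],[-0.0024,0,0,0,0.0333,0],[-0.0024,0,0,0,0.0333,0],[-0.0024,0,0,0,0.0333,0]]]' >/dev/null; python3 m.py 0 | head -2;  python3 -m crank '[[[-0.0008,0,0,0,0.0111,0],[-0.0008,0,0,0,0.0111,0],[-0.0008,0,0,0,0.0111,0]]]'>/dev/null;  python3 m.py 0|head -2;  python3 -m crank '[[[-0.0008,0,0,0,0.0111,0],[-0.0008,0,0,0,0.0111,0],[-0.0008,0,0,0,0.0111,0]]]'>/dev/null;  python3 m.py 0|head -2; python3 -m crank '[[[-0.0016,0,0,0,0.0222,0],[-0.0016,0,0,0,0.0222,0],[-0.0016,0,0,0,0.0222,0]]]'>/dev/null;  python3 m.py 0|head -2
```

```text
25.9 [0.5698 0.0551 0.12  ] [0. 0. 0.] tilt 20.48
F tool [-0.21 -0.25 -2.33] sd [0.18 0.42 0.27] T tool [-0.078 -0.172  0.019] sd [0.028 0.041 0.014]
26.5 [0.5695 0.0551 0.1199] [0. 0. 0.] tilt 20.98
F tool [-0.33  0.17 -1.74] sd [0.26 0.26 0.41] T tool [-0.031 -0.304  0.008] sd [0.021 0.034 0.021]
27.1 [0.5692 0.0551 0.1199] [0. 0. 0.] tilt 21.49
F tool [-0.72  0.13 -1.61] sd [0.49 0.38 0.61] T tool [-0.005 -0.318 -0.001] sd [0.027 0.023 0.033]
27.7 [0.5686 0.0551 0.1196] [0. 0. 0.] tilt 22.48
F tool [-1.01 -0.25 -1.72] sd [0.38 0.37 0.49] T tool [ 0.015 -0.455 -0.015] sd [0.025 0.039 0.035]
```

Flush angle is about 20.9°, matching the vision estimate. I'll set it and press 1 mm further.

```bash
python3 -m crank '[[[0.0025,0,0,0,-0.0351,0],[0.0025,0,0.0013,0,-0.0351,0],[0.0025,0,0.0025,0,-0.0351,0],[0.0025,0,0.0025,0,-0.0351,0],[0.0025,0,0.0025,0,-0.0351,0]]]'; python3 m.py 0; python3 - <<'E'
from h import *
print(Ro.from_rotvec(env.observe()['tcp_rot']).as_matrix().round(4))
E
```

```text
time_s: 28.2
tcp_pos: [0.5703, 0.0551, 0.1193]
tcp_rot: [3.088, -0.01, 0.572]
force: [-0.3, -0.8, 3.4]
grip_width: 0.0119
gripper_force: 40.0
28.5 [0.5702 0.0551 0.1193] [0. 0. 0.] tilt 20.97
F tool [ 1.94  0.29 -3.03] sd [0.73 0.54 0.49] T tool [-0.057  0.203  0.014] sd [0.026 0.043 0.029]
rel to contact, tool axes mm [-0.14 -0.01  2.82]
(array([-0.0004, -0.    ,  0.0071]), array([-0.001 ,  0.0007,  0.0004]))
[[ 9.338e-01 -6.400e-03  3.576e-01]
 [-6.200e-03 -1.000e+00 -1.700e-03]
 [ 3.576e-01 -6.000e-04 -9.339e-01]]
```

```bash
python3 -m crank '[[[0,0,-0.01,0,0,0],[0,0,-0.02,0,0,0],[0,0,-0.02,0,0,0],[0,0,-0.02,0,0,0]]]' >/dev/null; python3 m.py 0|head -2; python3 -m crank '[[[0,0,0.008,0,0,0],[0,0,0.014,0,0,0],[0,0,0.017,0,0,0],[0,0,0.02,0,0,0],[0,0,0.02,0,0,0]]]'>/dev/null; python3 m.py 0; python3 - <<'E'
from h import *
w=env.snapshot('wrist'); g=w['frame'].min(2); n,l,s,c=cv2.connectedComponentsWithStats((g>115).astype(np.uint8))
for i in range(1,n):
    if 250<s[i,4]<2000 and 100<c[i][0]<420 and 150<c[i][1]<300: print(s[i],c[i].round(1))
t=env.snapshot('top'); sc=env.snapshot('scene')
for k in('green_filter','head_edge','slide_holder'): print(k,[(np.round(o['at']),round(o['conf'],2)) for p in(t,sc) for o in env.place_of(k,p)[:2]])
E
```

```text
29.2 [0.567  0.0551 0.1264] [0. 0. 0.] tilt 20.89
F tool [-0.34  0.04  1.14] sd [0.54 0.69 0.63] T tool [ 0.03  -0.306 -0.004] sd [0.023 0.029 0.039]
30.0 [0.5699 0.0551 0.1192] [0. 0. 0.] tilt 20.92
F tool [-1.05 -0.3  -3.04] sd [0.26 0.36 0.88] T tool [-0.041 -0.324  0.023] sd [0.037 0.021 0.036]
rel to contact, tool axes mm [0.17 0.02 2.84]
(array([0.0004, 0.0001, 0.0071]), array([-0.001 ,  0.0018,  0.0004]))
[ 247  202   26   50 1212] [259.1 227.1]
[185 205  16  18 271] [192.  213.5]
[319 205  15  18 270] [326.  213.5]
[240 283  39  31 927] [259.  298.7]
green_filter [(array([276., 138.]), 0.62), (array([244., 263.]), 0.53)]
head_edge [(array([264., 151.]), 0.92), (array([250., 233.]), 0.97), (array([118., 310.]), 0.5)]
slide_holder [(array([165., 246.]), 0.56), (array([265., 167.]), 0.53), (array([244., 222.]), 0.66), (array([318., 148.]), 0.64)]
```

```bash
python3 -c "
from cell import env
print(env.finish_job())"
```

```text
the job is handed in; nothing more can be done
None
```

I plugged the green filter fully home in the socket and handed the job in with the slide holder held on the reading window at about 20.9° and 4 N. The head's angle looks unchanged. I have no verdict back, and the last checks were force readings and network detections rather than a picture I viewed.

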